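# Nest the seedling pots by shape and set the odd one aside

## Task

Tidy the small terracotta pots on the bench: nest the three round tapered ones fully home into one upright stack and the two square ones into another, both standing on the bench itself. The straight-sided pot that someone left perched on top nests in nothing, so stand it upright by itself in the little wooden flat. Terracotta chips, so set the pots down rather than dropping them, and leave everything else (bottle, jar, tools, fittings, big pots) where it is.

Things in the scene. Friction and masses are not known exactly. Their poses are not given: they have to be found in the camera images.
- round_a_mid (a point): one of three alike round tapered terracotta pots, mouth up, 72 high, 130 g. Top 28: upright collar, 60 outside, 52 inside diameter; below it the body tapers from 48 to 32 at the foot. It seats in its like with its collar on the rim, 28 higher, concentric. Point: on the axis, 36 above the underside; z towards the mouth
- round_b_mid (a point): one of three alike round tapered terracotta pots, mouth up, 72 high, 130 g. Top 28: upright collar, 60 outside, 52 inside diameter; below it the body tapers from 48 to 32 at the foot. It seats in its like with its collar on the rim, 28 higher, concentric. Point: on the axis, 36 above the underside; z towards the mouth
- round_c_mid (a point): one of three alike round tapered terracotta pots, mouth up, 72 high, 130 g. Top 28: upright collar, 60 outside, 52 inside diameter; below it the body tapers from 48 to 32 at the foot. It seats in its like with its collar on the rim, 28 higher, concentric. Point: on the axis, 36 above the underside; z towards the mouth
- square_a_mid (a point): one of two alike square tapered terracotta pots, mouth up, 72 high, 130 g. Top 28: upright collar, 52 x 52 outside, 44 x 44 inside; below it the body tapers from 40 to 26 square at the foot. It seats in its like only with sides parallel (any quarter turn), collar on rim, 28 higher, concentric. Point: on the axis, 36 above the underside; x, y square to the sides, z towards the mouth
- square_b_mid (a point): one of two alike square tapered terracotta pots, mouth up, 72 high, 130 g. Top 28: upright collar, 52 x 52 outside, 44 x 44 inside; below it the body tapers from 40 to 26 square at the foot. It seats in its like only with sides parallel (any quarter turn), collar on rim, 28 higher, concentric. Point: on the axis, 36 above the underside; x, y square to the sides, z towards the mouth
- odd_mid (a point): straight-sided round terracotta pot without a collar, mouth up, 60 diameter, 60 high, wall 5, about 160 g; it starts standing on the rim of one of the five tapered pots and nests in none of them. This point is on its axis, half-way up (30 above its underside), z towards the mouth
- flat: small shallow wooden flat (tray), fixed, 110 x 110 outside, 98 x 98 inside, floor 6 thick, walls 25 high from the bench; origin under its centre at bench height, x and y along its sides, z up
- bottle: bystander: amber glass bottle with black cap, 60 diameter, 160 high; origin at the centre of its underside, z up
- jar: bystander: glass jar with steel lid, 64 diameter, 85 high; origin at the centre of its underside, z up
- tamper: bystander: small wooden soil tamper standing on its disc, 48 diameter, knob on top, 38 high; origin at the centre of its underside, z up
- connector: bystander: brass hose connector standing on end, 36 diameter, 40 high; origin at the centre of its underside, z up
- trowel: bystander: stainless trowel with wooden handle, lying on the bench beyond the pots, 330 long, 75 wide, 26 high; origin 150 from the handle's end, x towards the blade
- scoop: bystander: aluminium scoop lying on the bench beyond the pots, 210 long, 76 wide, 50 high; origin near its back wall, x towards its open front
- big_pots: bystander: two bigger round terracotta pots nested in one another, at the far left, 110 diameter, 147 high together; origin at the centre of the underside, z up

How it is judged:
At the end, for the whole second after the job is handed in: Round pots stacked upright (0.1 rad) on the bench, axes within 8 mm, highest mid-height under 98 mm (92 when home); square pots likewise, under 70 mm (64 when home); straight pot upright on the floor of the flat, within 32 mm of its centre along each side; all at rest (height (world z) of round_a_mid between 0.03 and 0.098 m and angle between each of round_a_mid, round_b_mid, round_c_mid, square_a_mid, square_b_mid, odd_mid's own z axis and vertical below 0.1 rad and linear speed of each of round_a, round_b, round_c, square_a, square_b, odd_pot below 0.02 m/s and horizontal distance between round_a_mid and round_b_mid below 0.008 m and horizontal distance between each of round_a_mid, round_b_mid and round_c_mid below 0.008 m and height (world z) of round_b_mid between 0.03 and 0.098 m and height (world z) of round_c_mid between 0.03 and 0.098 m and height (world z) of square_a_mid between 0.03 and 0.07 m and horizontal distance between square_a_mid and square_b_mid below 0.008 m and height (world z) of square_b_mid between 0.03 and 0.07 m and x of odd_mid in the frame of flat between -0.032 and 0.032 m and y of odd_mid in the frame of flat between -0.032 and 0.032 m and z of odd_mid in the frame of flat between 0.03 and 0.042 m); the robot touches nothing.
It fails at once if the bottle, jar, trowel, scoop, big pots, tamper or connector is pushed more than 30 mm (distance of any of bottle, jar, trowel, scoop, big_pots, tamper, connector from where it was at the start of the episode above 0.03 m).
It fails at once if a pot is dropped: out of the gripper it falls faster than 0.9 m/s (some 40 mm) ((linear speed of round_a above 0.9 m/s and contact force between the fingers and round_a below 0.1 N) or (linear speed of round_b above 0.9 m/s and contact force between the fingers and round_b below 0.1 N) or (linear speed of round_c above 0.9 m/s and contact force between the fingers and round_c below 0.1 N) or (linear speed of square_a above 0.9 m/s and contact force between the fingers and square_a below 0.1 N) or (linear speed of square_b above 0.9 m/s and contact force between the fingers and square_b below 0.1 N) or (linear speed of odd_pot above 0.9 m/s and contact force between the fingers and odd_pot below 0.1 N)).
It also fails if it takes over 72 s, if anything falls off the work surface, if the arm or the gripper's body presses on something with over 40 N, if the wrist force passes 120 N, or if a joint passes its speed limit or range.

## Robot

A 6-joint arm with a two-finger parallel gripper is mounted at the origin on the work surface. World frame = base frame: x ahead of the robot, y to its left, z up, the work surface at z = 0. Lengths are in m, angles in rad, forces in N, time in s.
With the tool pointing down it reaches from about 0.35 to 0.85 m from the base axis. Payload 8.1 kg.
Tool frame: the origin (TCP) lies at the centre of the arm's flange, where the gripper is bolted on; the fingertips stand 186 mm ahead of it and the grasp point (between the pads) lies 167 mm ahead of it; z points along the fingers, y is the line along which they close (so a half turn about z gives the same grasp; the last joint's range is limited). The gripper opens to 93 mm and grips with 3 to 60 N. Pads are 15 mm wide; open, the fingers measure 128 mm over their backs; the gripper's body (75 mm by 188 mm) begins 65 mm behind the grasp point.
Start: joints at [-1.304, 0.13, 1.488, -0, 1.523, -0.085], TCP at [0.207, -0.563, 0.405] pointing down, gripper open.
Joint ranges: [-2.96, 2.96], [-0.89, 2.26], [0.02, 2.5], [-1.34, 4.48], [0, 2.73], [-2.66, 2.66]. Speed limits (rad/s): [2.39, 2.39, 2.79, 3.14, 3.14, 3.14].

## Interface

Orientations are given as a rotation vector (axis times angle).
In Python, from plant import read_state, read_camera, camera_params, robot gives the robot as it stands.
- The arm moves only by the tool carry_out, never from a script. Its argument "targets" is a list of rows, each an object of numbers: "hand": the opening in per cent of the stroke, from 0 (shut) to 100 (fully open); "x", "y", "z": the shift along the tool's x, y, z in m; "ax", "ay", "az": the turn, a rotation vector about the tool's x, y, z in rad. In form: [{"hand": .., "x": .., "y": .., "z": .., "ax": .., "ay": .., "az": ..}, ...]. A call has 1 to 8 rows; each row is the pose to reach, as a shift and turn from the pose commanded when the call began, along the tool's axes at that moment; what a row does not reach only later rows make up. A row lasts 1/8 s, in which the tool goes at most 62.5 mm and 10.7 degrees, less where a joint would pass 70% of its speed; a pose out of reach is approached as far as the arm can. A call with a gripper value outside its range is refused whole. The fingers move at their own pace and stop on an object; "newtons" is the grip in N (left out, the last holds). Time passes only in rows, so rows that repeat a pose let the fingers close. It gives the time, the measured TCP pose, the force, the opening and the grip force at its end, in the units of the state.
- read_state(): the state, without advancing time (a new reading comes with each control period).
- read_camera(name): name is "side" or "top"; returns (picture, depth): 480x640x3 uint8, blue, green, red; 480x640 float32, m along the optical axis (not along the pixel's ray), 0 where there is no reading.
- camera_params(name): a dict with "fx", "fy", "cx", "cy" (pixels), "position" and "rotation" of the camera in the world. Camera axes: x right, y up, looking along -z (the intrinsics and any distortion apply to the point x, -y, -z); pixel columns grow to the right and rows downward; lengths in m; the calibration is good to about 2 mm. A picture is of the moment at which its call begins. camera_params takes no time and is no camera call.
- robot.close_job(): hands the job in; it is judged then, once.
The state is a dict: "t": time; "q": joint angles; "dq": joint speeds; "joint_torque": joint torques, N m; "tool_pos": TCP position; "orientation": TCP orientation; "force": force on the tool from outside, world axes, zero at the start; "wrist_torque": the same for the moment, N m; "opening": finger opening in m; "gripper_force": force on a finger pad.
Only numpy, scipy, OpenCV 4.12 (cv2) and the standard library are available. Lean on these libraries where they do the work, as an engineer would, in place of code of your own. Each camera call takes 0.05 s, during which the arm holds its last target. There are 200 camera calls.

## Working session

There is one attempt and no reset: what is moved stays moved. The work goes in short steps, Python scripts to look and compute and a tool call to move; the robot and the scene stay as the last step left them, time stands still between calls to the robot, and variables do not carry over. Pictures are saved under pics/ and viewed, at most 10 in all, crops included, and the job is handed in when it is done.

Besides the shell and the picture viewer there is one more tool, called after "Call:" by a JSON object that holds its "op" and its "data", one argument or row to a line. carry_out: Moves the arm, as the interface text tells. Its arguments: {"type":"object","properties":{"targets":{"type":"array","items":{"type":"object","properties":{"hand":{"type":"number"},"x":{"type":"number"},"y":{"type":"number"},"z":{"type":"number"},"ax":{"type":"number"},"ay":{"type":"number"},"az":{"type":"number"}}}},"newtons":{"type":"number"}},"required":["targets"]}

```bash
ls; mkdir -p pics
python3 - <<'E'
from plant import *
import cv2,numpy as np
for n in("top","side"):
    p,d=read_camera(n); cv2.imwrite(f"pics/{n}0.png",p); np.save(f"{n}0.npy",d); print(n,camera_params(n))
s=read_state();print(s)
E
```

```text
pics
top {'fx': 607.855469879885, 'fy': 607.855469879885, 'cx': 320.65293971856977, 'cy': 241.06566420530413, 'position': array([0.37584101, 0.10090096, 1.34963194]), 'rotation': array([ 0.12827308, -0.16964312, -1.59272962])}
side {'fx': 596.2273023039396, 'fy': 596.2273023039396, 'cx': 326.97607563583574, 'cy': 248.1297006377907, 'position': array([0.03431188, 0.80116025, 0.70873129]), 'rotation': array([ 0.40056655, -1.18287716, -2.19943926])}
{'t': 0.1, 'q': array([-1.30441515e+00,  1.31070294e-01,  1.48915217e+00,  6.02161739e-06,
        1.52299142e+00, -8.53993100e-02]), 'dq': array([-5.33211836e-04,  3.84560601e-05, -2.43694021e-03, -1.91787156e-04,
        1.05123357e-03,  7.66099034e-04]), 'joint_torque': array([ 1.08855449e-03, -5.61340714e+01, -4.93096268e+01,  7.70394062e-02,
        2.91095866e-02, -9.27948577e-05]), 'tool_pos': array([ 0.20671137, -0.56305408,  0.40381126]), 'orientation': array([-3.09153135e+00, -5.49447619e-01,  2.20609240e-04]), 'force': array([-0.23669097, -0.58389924,  0.51815694]), 'wrist_torque': array([-0.0129849 , -0.00223893,  0.03117899]), 'gripper_force': 0.0, 'opening': 0.0930877172253416}
```

View pics/top0.png

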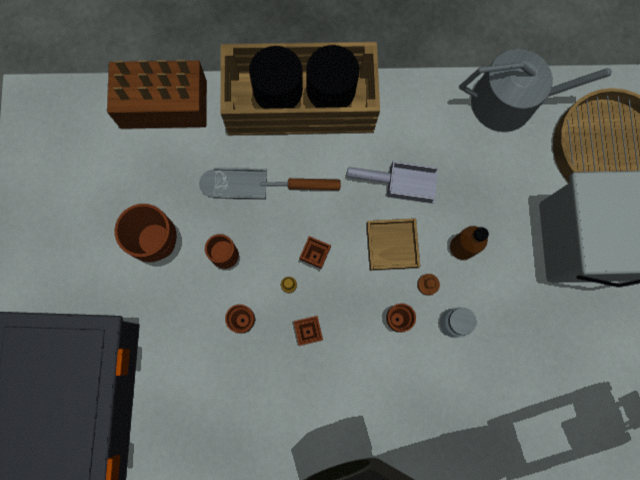

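View pics/side0.png

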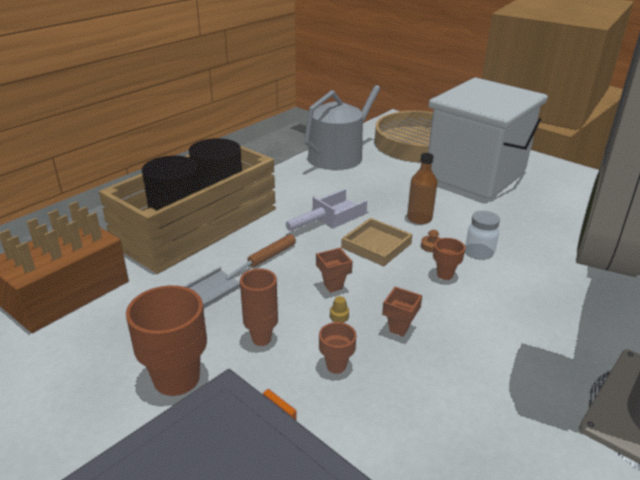

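The top view shows the straight pot on a round pot at about (221,251). The other rounds are at (240,319) and (401,318), the squares at (315,252) and (307,331), and the flat at (393,244). The side view confirms the straight pot is perched on the leftmost round pot.

```bash
cat > h.py <<'E'
from plant import *
import cv2,numpy as np
from scipy.spatial.transform import Rotation as R
def rays(n,uv):
    c=camera_params(n); uv=np.atleast_2d(np.asarray(uv,float))
    d=np.c_[(uv[:,0]-c['cx'])/c['fx'],-(uv[:,1]-c['cy'])/c['fy'],-np.ones(len(uv))]
    return np.array(c['position']),d@R.from_rotvec(c['rotation']).as_matrix().T
def onplane(n,uv,z):
    o,d=rays(n,uv); return o+d*((z-o[2])/d[:,2])[:,None]
def cloud(n,d):
    v,u=np.mgrid[:480,:640]; o,r=rays(n,np.c_[u.ravel(),v.ravel()])
    return (o+r*d.ravel()[:,None]).reshape(480,640,3)
def blob(n,p,uv,half=32):
    "terracotta contour around uv"
    hsv=cv2.cvtColor(p,cv2.COLOR_BGR2HSV); m=((hsv[...,1]>110)&((hsv[...,0]<14)|(hsv[...,0]>172))).astype(np.uint8)
    k=np.zeros_like(m); u,v=map(int,uv); k[v-half:v+half,u-half:u+half]=1
    cs,_=cv2.findContours(m*k,cv2.RETR_EXTERNAL,cv2.CHAIN_APPROX_NONE)
    return max(cs,key=cv2.contourArea)[:,0]
E
python3 - <<'E'
from h import *
p=cv2.imread('pics/top0.png'); d=np.load('top0.npy'); P=cloud('top',d)
print('bench',P[380,240],P[360,360])
for nm,uv,z in [('odd',(221,251),.132),('rB',(240,319),.072),('rC',(401,318),.072),('sA',(315,252),.072),('sB',(307,331),.072)]:
    u,v=uv; W=P[v-28:v+28,u-28:u+28].reshape(-1,3)
    T=W[(W[:,2]>z-.008)&(W[:,2]<z+.01)]
    xy=(T[:,:2]*1e4).astype(np.float32)
    out=[nm,len(T),T[:,2].max().round(4)]
    if nm[0]!='s': c,r=cv2.minEnclosingCircle(xy); out+=[np.array(c)/1e4,2*r/1e4]
    else: c,s,a=cv2.minAreaRect(xy); out+=[np.array(c)/1e4,np.array(s)/1e4,a]
    print(*out, 'mean',T[:,:2].mean(0))
W=P[205:280,355:428].reshape(-1,3);T=W[(W[:,2]>.018)&(W[:,2]<.032)]
c,s,a=cv2.minAreaRect((T[:,:2]*1e4).astype(np.float32));print('flat',len(T),np.array(c)/1e4,np.array(s)/1e4,a)
for nm,uv,z in [('conn',(289,284),.04),('tamp',(428,284),.038),('jar',(461,321),.085),('bottle',(481,235),.16)]:
    print(nm,onplane('top',uv,z)[0],P[uv[1],uv[0]])
s=read_state();print(R.from_rotvec(s['orientation']).as_matrix().round(3))
E
```

```text
bench [0.33265393 0.24419419 0.00501666] [ 3.67177113e-01 -1.65833717e-02 -1.68731530e-04]
odd 236 0.1379 [0.59855234 0.27257651] 0.061214996337890626 mean [0.59860746 0.27271809]
rB 178 0.0777 [0.45988071 0.23905313] 0.060357666015625 mean [0.45901188 0.23930806]
rC 186 0.0794 [ 0.45246064 -0.10097547] 0.06096573486328125 mean [ 0.45229842 -0.10073212]
sA 197 0.0784 [0.59763677 0.07695323] [0.05212618 0.05285366] 64.9500732421875 mean [0.59688597 0.07702738]
sB 190 0.0787 [0.43094966 0.09646749] [0.05204045 0.05188629] 11.155223846435547 mean [0.43138147 0.09608136]
flat 563 [ 0.60596182 -0.10639519] [0.13848063 0.12510325] 1.8724406957626343
conn [0.53313567 0.13392544 0.04      ] [0.5339709  0.1341008  0.03304584]
tamp [ 0.52531461 -0.16829155  0.038     ] [ 0.52451953 -0.16685966  0.04497683]
jar [ 0.44098232 -0.22264916  0.085     ] [ 0.44103852 -0.22292831  0.08390891]
bottle [ 0.60736252 -0.25643008  0.16      ] [ 0.60774161 -0.25701517  0.15805211]
[[ 0.939  0.345 -0.   ]
 [ 0.345 -0.939  0.002]
 [ 0.    -0.002 -1.   ]]
```

Run:
```python
from h import *
p=cv2.imread('pics/top0.png'); P=cloud('top',np.load('top0.npy'))
hsv=cv2.cvtColor(p,cv2.COLOR_BGR2HSV); m=((hsv[...,0]>14)&(hsv[...,0]<30)&(hsv[...,1]>70)).astype(np.uint8)
k=np.zeros_like(m);k[205:285,355:430]=1
c=max(cv2.findContours(m*k,cv2.RETR_EXTERNAL,cv2.CHAIN_APPROX_NONE)[0],key=cv2.contourArea)[:,0]
w=onplane('top',c,.025)[:,:2]; c2,s,a=cv2.minAreaRect((w*1e4).astype(np.float32));print('flat',np.array(c2)/1e4,np.array(s)/1e4,a)
print('bigpot',P[215,145],'rim z',onplane('top',(145,232),.147),'case',P[340,60:140:10,1:].round(3).tolist(),P[330,120])
```

```text
flat [ 0.61886299 -0.09804059] [0.11152003 0.11087125] 1.499902606010437
bigpot [0.67886467 0.43061603 0.10167354] rim z [[0.63280245 0.41778062 0.147     ]] case [[0.567, 0.169], [0.549, 0.166], [0.529, 0.169], [0.511, 0.169], [0.493, 0.166], [0.473, 0.168], [0.458, 0.157], [0.466, 0.06]] [0.43845442 0.45723347 0.16054782]
```

Call:
{"op": "carry_out", "data": {
  "targets": [
    {"x":0.042,"y":-0.041,"az":-0.152,"hand":100},
    {"x":0.083,"y":-0.081,"az":-0.305,"hand":100},
    {"x":0.125,"y":-0.122,"az":-0.457,"hand":100},
    {"x":0.167,"y":-0.163,"az":-0.61,"hand":100},
    {"x":0.208,"y":-0.203,"az":-0.762,"hand":100},
    {"x":0.25,"y":-0.244,"az":-0.914,"hand":100},
    {"x":0.29,"y":-0.285,"az":-1.067,"hand":100},
    {"x":0.333,"y":-0.325,"az":-1.219,"hand":100}
  ]
}}

```text
schema error: expected keys hand, x, y, z, ax, ay, az
```

Call:
{"op": "carry_out", "data": {
  "targets": [
    {"x":0.042,"y":-0.041,"z":0,"ax":0,"ay":0,"az":-0.152,"hand":100},
    {"x":0.083,"y":-0.081,"z":0,"ax":0,"ay":0,"az":-0.305,"hand":100},
    {"x":0.125,"y":-0.122,"z":0,"ax":0,"ay":0,"az":-0.457,"hand":100},
    {"x":0.167,"y":-0.163,"z":0,"ax":0,"ay":0,"az":-0.61,"hand":100},
    {"x":0.208,"y":-0.203,"z":0,"ax":0,"ay":0,"az":-0.762,"hand":100},
    {"x":0.25,"y":-0.244,"z":0,"ax":0,"ay":0,"az":-0.914,"hand":100},
    {"x":0.29,"y":-0.285,"z":0,"ax":0,"ay":0,"az":-1.067,"hand":100},
    {"x":0.333,"y":-0.325,"z":0,"ax":0,"ay":0,"az":-1.219,"hand":100}
  ]
}}

```text
t: 1.1
tool_pos: [0.4076, -0.1416, 0.4046]
orientation: [2.216, 2.227, 0.0]
force: [0.6, -0.7, -0.2]
opening: 0.0928
gripper_force: 0.0
```

Call:
{"op": "carry_out", "data": {
  "targets": [
    {"x":0.052,"y":0.024,"z":0,"ax":0,"ay":0,"az":0,"hand":100},
    {"x":0.104,"y":0.048,"z":0,"ax":0,"ay":0,"az":0,"hand":100},
    {"x":0.156,"y":0.072,"z":0,"ax":0,"ay":0,"az":0,"hand":100},
    {"x":0.208,"y":0.096,"z":0,"ax":0,"ay":0,"az":0,"hand":100},
    {"x":0.26,"y":0.12,"z":0,"ax":0,"ay":0,"az":0,"hand":100},
    {"x":0.312,"y":0.144,"z":0,"ax":0,"ay":0,"az":0,"hand":100},
    {"x":0.364,"y":0.168,"z":0,"ax":0,"ay":0,"az":0,"hand":100},
    {"x":0.415,"y":0.191,"z":0,"ax":0,"ay":0,"az":0,"hand":100}
  ]
}}

```text
t: 2.1
tool_pos: [0.5988, 0.2735, 0.4041]
orientation: [-2.221, -2.222, 0.001]
force: [0.7, -0.6, 0.2]
opening: 0.0926
gripper_force: 0.0
```

Call:
{"op": "carry_out", "data": {
  "newtons": 20,
  "targets": [
    {"x":-0.001,"y":0,"z":0.05,"ax":0,"ay":0,"az":0,"hand":100},
    {"x":-0.001,"y":0,"z":0.1,"ax":0,"ay":0,"az":0,"hand":100},
    {"x":-0.001,"y":0,"z":0.12,"ax":0,"ay":0,"az":0,"hand":100},
    {"x":-0.001,"y":0,"z":0.12,"ax":0,"ay":0,"az":0,"hand":100},
    {"x":-0.001,"y":0,"z":0.12,"ax":0,"ay":0,"az":0,"hand":50},
    {"x":-0.001,"y":0,"z":0.12,"ax":0,"ay":0,"az":0,"hand":50},
    {"x":-0.001,"y":0,"z":0.12,"ax":0,"ay":0,"az":0,"hand":50},
    {"x":-0.001,"y":0,"z":0.12,"ax":0,"ay":0,"az":0,"hand":50}
  ]
}}

```text
t: 3.1
tool_pos: [0.5988, 0.2706, 0.2858]
orientation: [2.221, 2.221, 0.003]
force: [1.5, -0.0, 2.5]
opening: 0.0604
gripper_force: 20.0
```

Call:
{"op": "carry_out", "data": {
  "targets": [
    {"x":0,"y":0,"z":-0.04,"ax":0,"ay":0,"az":0,"hand":50},
    {"x":-0.03,"y":0.002,"z":-0.07,"ax":0,"ay":0,"az":0,"hand":50},
    {"x":-0.085,"y":0.005,"z":-0.07,"ax":0,"ay":0,"az":0,"hand":50},
    {"x":-0.145,"y":0.01,"z":-0.07,"ax":0,"ay":0,"az":0,"hand":50},
    {"x":-0.205,"y":0.015,"z":-0.07,"ax":0,"ay":0,"az":0,"hand":50},
    {"x":-0.265,"y":0.02,"z":-0.07,"ax":0,"ay":0,"az":0,"hand":50},
    {"x":-0.325,"y":0.02,"z":-0.07,"ax":0,"ay":0,"az":0,"hand":50},
    {"x":-0.369,"y":0.02,"z":-0.06,"ax":0,"ay":0,"az":0,"hand":50}
  ]
}}

```text
t: 4.1
tool_pos: [0.6183, -0.1011, 0.3455]
orientation: [2.222, 2.219, 0.001]
force: [1.1, 1.0, -1.6]
opening: 0.0603
gripper_force: 20.0
```

Call:
{"op": "carry_out", "data": {
  "targets": [
    {"x":0,"y":0,"z":0.04,"ax":0,"ay":0,"az":0,"hand":50},
    {"x":0,"y":0,"z":0.09,"ax":0,"ay":0,"az":0,"hand":50},
    {"x":0,"y":0,"z":0.11,"ax":0,"ay":0,"az":0,"hand":50},
    {"x":0,"y":0,"z":0.12,"ax":0,"ay":0,"az":0,"hand":50},
    {"x":0,"y":0,"z":0.124,"ax":0,"ay":0,"az":0,"hand":50},
    {"x":0,"y":0,"z":0.124,"ax":0,"ay":0,"az":0,"hand":50}
  ]
}}

```text
t: 4.85
tool_pos: [0.6191, -0.0984, 0.2223]
orientation: [2.22, 2.22, 0.002]
force: [-0.3, -0.6, -1.7]
opening: 0.0604
gripper_force: 20.0
```

Call:
{"op": "carry_out", "data": {
  "targets": [
    {"x":0,"y":0,"z":0.002,"ax":0,"ay":0,"az":0,"hand":50},
    {"x":0,"y":0,"z":0.003,"ax":0,"ay":0,"az":0,"hand":50},
    {"x":0,"y":0,"z":0.003,"ax":0,"ay":0,"az":0,"hand":50}
  ]
}}

```text
t: 5.22
tool_pos: [0.6192, -0.0986, 0.2199]
orientation: [2.22, 2.22, 0.002]
force: [-2.2, 0.9, 7.0]
opening: 0.0599
gripper_force: 20.0
```

Call:
{"op": "carry_out", "data": {
  "targets": [
    {"x":0,"y":0,"z":0,"ax":0,"ay":0,"az":0,"hand":85},
    {"x":0,"y":0,"z":0,"ax":0,"ay":0,"az":0,"hand":85},
    {"x":0,"y":0,"z":0,"ax":0,"ay":0,"az":0,"hand":85},
    {"x":0,"y":0,"z":-0.03,"ax":0,"ay":0,"az":0,"hand":90},
    {"x":0,"y":0,"z":-0.08,"ax":0,"ay":0,"az":0,"hand":90},
    {"x":0,"y":-0.055,"z":-0.08,"ax":0,"ay":0,"az":0,"hand":100},
    {"x":-0.001,"y":-0.11,"z":-0.08,"ax":0,"ay":0,"az":0,"hand":100},
    {"x":-0.0025,"y":-0.1665,"z":-0.08,"ax":0,"ay":0,"az":0,"hand":100}
  ]
}}

```text
t: 6.22
tool_pos: [0.4504, -0.1008, 0.2977]
orientation: [2.221, 2.222, 0.0]
force: [-0.4, -0.2, 0.7]
opening: 0.0928
gripper_force: 0.0
```

Run:
```python
from h import *
p,d=read_camera("side");cv2.imwrite("pics/side1.png",p[140:400,150:550]); print(read_state()['tool_pos'])
```

```text
[ 0.44359837 -0.09973012  0.29405791]
```

View pics/side1.png

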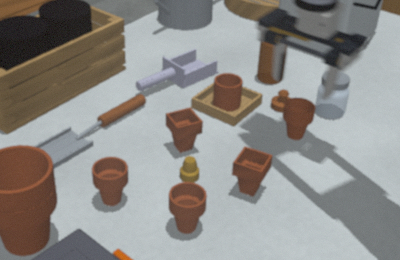

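The crop shows the straight pot upright in the flat at about (228,92), and the gripper above the right-hand round pot at about (298,115).

Call:
{"op": "carry_out", "data": {
  "targets": [
    {"x":0,"y":0,"z":0,"ax":0,"ay":0,"az":0,"hand":100},
    {"x":0,"y":0,"z":0.03,"ax":0,"ay":0,"az":0,"hand":100},
    {"x":0,"y":0,"z":0.062,"ax":0,"ay":0,"az":0,"hand":100},
    {"x":0,"y":0,"z":0.062,"ax":0,"ay":0,"az":0,"hand":100},
    {"x":0,"y":0,"z":0.062,"ax":0,"ay":0,"az":0,"hand":100}
  ]
}}

```text
t: 6.9
tool_pos: [0.453, -0.1011, 0.237]
orientation: [2.22, 2.221, 0.001]
force: [-0.1, -0.2, 0.7]
opening: 0.0933
gripper_force: 0.0
```

Call:
{"op": "carry_out", "data": {
  "newtons": 20,
  "targets": [
    {"x":0,"y":0,"z":0.003,"ax":0,"ay":0,"az":0,"hand":100},
    {"x":0,"y":0,"z":0.003,"ax":0,"ay":0,"az":0,"hand":50},
    {"x":0,"y":0,"z":0.003,"ax":0,"ay":0,"az":0,"hand":50},
    {"x":0,"y":0,"z":0.003,"ax":0,"ay":0,"az":0,"hand":50},
    {"x":0,"y":0,"z":0.003,"ax":0,"ay":0,"az":0,"hand":50},
    {"x":0,"y":0,"z":0.003,"ax":0,"ay":0,"az":0,"hand":50}
  ]
}}

```text
t: 7.65
tool_pos: [0.452, -0.1009, 0.2329]
orientation: [2.221, 2.221, 0.0]
force: [-0.6, -0.1, 1.1]
opening: 0.0589
gripper_force: 19.9
```

Call:
{"op": "carry_out", "data": {
  "targets": [
    {"x":0,"y":0,"z":-0.04,"ax":0,"ay":0,"az":0,"hand":50},
    {"x":0,"y":0,"z":-0.09,"ax":0,"ay":0,"az":0,"hand":50},
    {"x":0.05,"y":0.001,"z":-0.1,"ax":0,"ay":0,"az":0,"hand":50},
    {"x":0.11,"y":0.002,"z":-0.1,"ax":0,"ay":0,"az":0,"hand":50},
    {"x":0.17,"y":0.003,"z":-0.1,"ax":0,"ay":0,"az":0,"hand":50},
    {"x":0.23,"y":0.005,"z":-0.1,"ax":0,"ay":0,"az":0,"hand":50},
    {"x":0.29,"y":0.006,"z":-0.1,"ax":0,"ay":0,"az":0,"hand":50},
    {"x":0.34,"y":0.007,"z":-0.1,"ax":0,"ay":0,"az":0,"hand":50}
  ]
}}

```text
t: 8.65
tool_pos: [0.4583, 0.2413, 0.3325]
orientation: [-2.22, -2.222, 0.0]
force: [0.4, -0.9, -0.7]
opening: 0.0591
gripper_force: 19.9
```

Call:
{"op": "carry_out", "data": {
  "targets": [
    {"x":0,"y":0,"z":0,"ax":0,"ay":0,"az":0,"hand":50},
    {"x":0,"y":0,"z":0,"ax":0,"ay":0,"az":0,"hand":50}
  ]
}}

```text
t: 8.9
tool_pos: [0.4586, 0.239, 0.3322]
orientation: [-2.22, -2.222, 0.002]
force: [-0.5, -0.6, -1.8]
opening: 0.0594
gripper_force: 19.9
```

Call:
{"op": "carry_out", "data": {
  "targets": [
    {"x":0,"y":0.001,"z":0.03,"ax":0,"ay":0,"az":0,"hand":50},
    {"x":0,"y":0.001,"z":0.05,"ax":0,"ay":0,"az":0,"hand":50},
    {"x":0,"y":0.001,"z":0.06,"ax":0,"ay":0,"az":0,"hand":50},
    {"x":0,"y":0.001,"z":0.067,"ax":0,"ay":0,"az":0,"hand":50},
    {"x":0,"y":0.001,"z":0.069,"ax":0,"ay":0,"az":0,"hand":50},
    {"x":0,"y":0.001,"z":0.07,"ax":0,"ay":0,"az":0,"hand":50},
    {"x":0,"y":0.001,"z":0.07,"ax":0,"ay":0,"az":0,"hand":50}
  ]
}}

```text
t: 9.78
tool_pos: [0.4601, 0.2392, 0.2633]
orientation: [2.221, 2.221, 0.001]
force: [0.1, -0.1, -1.1]
opening: 0.0592
gripper_force: 19.9
```

Call:
{"op": "carry_out", "data": {
  "targets": [
    {"x":0,"y":0,"z":0.001,"ax":0,"ay":0,"az":0,"hand":50},
    {"x":0,"y":0,"z":0.002,"ax":0,"ay":0,"az":0,"hand":50},
    {"x":0,"y":0,"z":0.002,"ax":0,"ay":0,"az":0,"hand":80},
    {"x":0,"y":0,"z":0.002,"ax":0,"ay":0,"az":0,"hand":80},
    {"x":0,"y":0,"z":0.002,"ax":0,"ay":0,"az":0,"hand":100},
    {"x":0,"y":0,"z":-0.05,"ax":0,"ay":0,"az":0,"hand":100},
    {"x":0,"y":0,"z":-0.07,"ax":0,"ay":0,"az":0,"hand":100},
    {"x":-0.05,"y":0,"z":-0.08,"ax":0,"ay":0,"az":0,"hand":100}
  ]
}}

```text
t: 10.78
tool_pos: [0.4603, 0.1905, 0.3449]
orientation: [2.216, 2.225, 0.005]
force: [1.1, -1.7, -0.3]
opening: 0.0931
gripper_force: 0.0
```

Call:
{"op": "carry_out", "data": {
  "targets": [
    {"x":-0.055,"y":-0.008,"z":0,"ax":0,"ay":0,"az":0,"hand":100},
    {"x":-0.09,"y":-0.022,"z":0,"ax":0,"ay":0,"az":0,"hand":100},
    {"x":-0.09,"y":-0.022,"z":0,"ax":0,"ay":0,"az":0,"hand":100}
  ]
}}

```text
t: 11.15
tool_pos: [0.4374, 0.0973, 0.3428]
orientation: [2.225, 2.218, -0.0]
force: [0.6, 0.3, 0.3]
opening: 0.093
gripper_force: 0.0
```

Run:
```python
from h import *
p,d=read_camera("top");cv2.imwrite("pics/top2.png",p); P=cloud('top',d); print(read_state()['tool_pos'])
for nm,uv,z in [('rA',(221,255),.072),('stack',(238,317),.1)]:
    u,v=uv; W=P[v-26:v+26,u-26:u+26].reshape(-1,3); T=W[(W[:,2]>z-.008)&(W[:,2]<z+.01)]
    c,r=cv2.minEnclosingCircle((T[:,:2]*1e4).astype(np.float32)); print(nm,len(T),np.array(c)/1e4,2*r/1e4,W[:,2].max(),np.median(T[:,2]))
```

```text
[0.43779613 0.0983256  0.34294664]
rA 195 [0.59829624 0.27297349] 0.06101755981445312 1.3496319370870693 0.07093132934520896
stack 188 [0.45937778 0.23914744] 0.06008519897460937 1.3496319370870693 0.09932189579632511
```

View pics/top2.png

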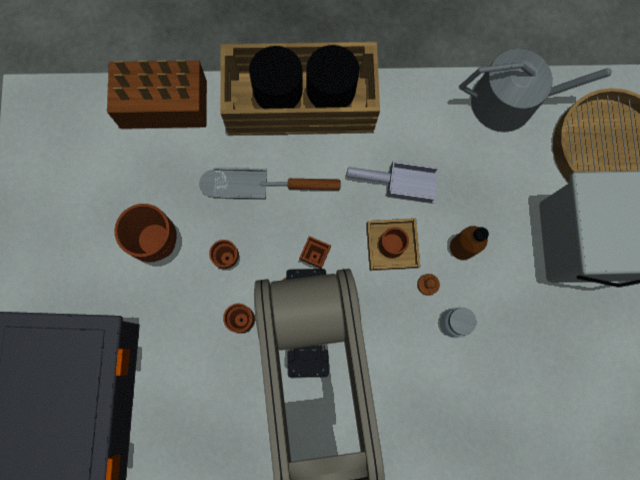

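The top view shows the second round pot seated on the first at (239,318). The remaining round pot is at (224,255), the far square at (315,252), and the straight pot is central in the flat at (393,242).

Call:
{"op": "carry_out", "data": {
  "targets": [
    {"x":-0.002,"y":-0.007,"z":0.02,"ax":0,"ay":0,"az":-0.1,"hand":100},
    {"x":-0.002,"y":-0.007,"z":0.06,"ax":0,"ay":0,"az":-0.195,"hand":100},
    {"x":-0.002,"y":-0.007,"z":0.1,"ax":0,"ay":0,"az":-0.195,"hand":100},
    {"x":-0.002,"y":-0.007,"z":0.109,"ax":0,"ay":0,"az":-0.195,"hand":100},
    {"x":-0.002,"y":-0.007,"z":0.109,"ax":0,"ay":0,"az":-0.195,"hand":100},
    {"x":-0.002,"y":-0.007,"z":0.109,"ax":0,"ay":0,"az":-0.195,"hand":100}
  ]
}}

```text
t: 11.95
tool_pos: [0.4319, 0.0975, 0.2356]
orientation: [1.993, 2.426, 0.003]
force: [-0.4, 0.3, 0.3]
opening: 0.0931
gripper_force: 0.0
```

Call:
{"op": "carry_out", "data": {
  "newtons": 20,
  "targets": [
    {"x":0,"y":0,"z":0,"ax":0,"ay":0,"az":0,"hand":45},
    {"x":0,"y":0,"z":0,"ax":0,"ay":0,"az":0,"hand":45},
    {"x":0,"y":0,"z":0,"ax":0,"ay":0,"az":0,"hand":45},
    {"x":0,"y":0,"z":0,"ax":0,"ay":0,"az":0,"hand":45},
    {"x":0,"y":0,"z":0,"ax":0,"ay":0,"az":0,"hand":45}
  ]
}}

```text
t: 12.58
tool_pos: [0.4309, 0.0971, 0.2338]
orientation: [1.995, 2.427, 0.0]
force: [-0.3, -0.3, 0.6]
opening: 0.0518
gripper_force: 20.0
```

Run:
```python
from h import *
s=read_state();M=R.from_rotvec(s['orientation']).as_matrix();p=s['tool_pos']
print(p,M[:,0],M[:,1],np.degrees(np.arctan2(M[1,1],M[0,1])),s['opening'])
for t in([.5974,.077],):
    d=np.array([*t,p[2]+.1])-p; print(M.T@d)
```

```text
[0.43089705 0.09706523 0.23375794] [-1.93700042e-01  9.81060800e-01  1.39352515e-05] [9.81060800e-01 1.93700041e-01 3.59577936e-05] 11.16879362535522 0.05184415667741623
[-0.05193544  0.15946648 -0.09999499]
```

Call:
{"op": "carry_out", "data": {
  "targets": [
    {"x":0,"y":0,"z":-0.04,"ax":0,"ay":0,"az":0,"hand":45},
    {"x":0,"y":0,"z":-0.09,"ax":0,"ay":0,"az":0.05,"hand":45},
    {"x":-0.015,"y":0.045,"z":-0.1,"ax":0,"ay":0,"az":0.2,"hand":45},
    {"x":-0.03,"y":0.095,"z":-0.1,"ax":0,"ay":0,"az":0.35,"hand":45},
    {"x":-0.045,"y":0.14,"z":-0.1,"ax":0,"ay":0,"az":0.5,"hand":45},
    {"x":-0.052,"y":0.159,"z":-0.1,"ax":0,"ay":0,"az":0.632,"hand":45},
    {"x":-0.052,"y":0.159,"z":-0.1,"ax":0,"ay":0,"az":0.632,"hand":45},
    {"x":-0.052,"y":0.159,"z":-0.1,"ax":0,"ay":0,"az":0.632,"hand":45}
  ]
}}

```text
t: 13.58
tool_pos: [0.5962, 0.077, 0.3332]
orientation: [-2.647, -1.69, 0.002]
force: [-0.0, -0.1, -1.2]
opening: 0.052
gripper_force: 19.9
```

Run:
```python
from h import *
s=read_state();M=R.from_rotvec(s['orientation']).as_matrix();p=s['tool_pos']
print(p,np.degrees(np.arctan2(M[1,1],M[0,1])),M.T@(np.array([.5974,.0775,.2625])-p))
```

```text
[0.59622434 0.07702611 0.33316102] -24.87789218150374 [0.00096802 0.00096565 0.07065916]
```

Call:
{"op": "carry_out", "data": {
  "targets": [
    {"x":0.001,"y":0.001,"z":0.03,"ax":0,"ay":0,"az":0,"hand":45},
    {"x":0.001,"y":0.001,"z":0.05,"ax":0,"ay":0,"az":0,"hand":45},
    {"x":0.001,"y":0.001,"z":0.06,"ax":0,"ay":0,"az":0,"hand":45},
    {"x":0.001,"y":0.001,"z":0.067,"ax":0,"ay":0,"az":0,"hand":45},
    {"x":0.001,"y":0.001,"z":0.07,"ax":0,"ay":0,"az":0,"hand":45},
    {"x":0.001,"y":0.001,"z":0.07,"ax":0,"ay":0,"az":0,"hand":45},
    {"x":0.001,"y":0.001,"z":0.07,"ax":0,"ay":0,"az":0,"hand":45}
  ]
}}

```text
t: 14.45
tool_pos: [0.5986, 0.0773, 0.2644]
orientation: [2.65, 1.687, 0.001]
force: [-0.4, 0.1, -0.8]
opening: 0.0521
gripper_force: 19.9
```

Call:
{"op": "carry_out", "data": {
  "targets": [
    {"x":0,"y":0,"z":0.002,"ax":0,"ay":0,"az":0,"hand":45},
    {"x":0,"y":0,"z":0.002,"ax":0,"ay":0,"az":0,"hand":45},
    {"x":0,"y":0,"z":0.002,"ax":0,"ay":0,"az":0,"hand":70},
    {"x":0,"y":0,"z":0.002,"ax":0,"ay":0,"az":0,"hand":75},
    {"x":0,"y":0,"z":0.002,"ax":0,"ay":0,"az":0,"hand":90},
    {"x":0,"y":0,"z":-0.05,"ax":0,"ay":0,"az":0,"hand":100},
    {"x":0,"y":0,"z":-0.08,"ax":0,"ay":0,"az":-0.1,"hand":100}
  ]
}}

```text
t: 15.32
tool_pos: [0.5987, 0.0774, 0.3462]
orientation: [2.56, 1.819, 0.003]
force: [0.7, -0.1, -0.4]
opening: 0.0917
gripper_force: 0.0
```

Call:
{"op": "carry_out", "data": {
  "targets": [
    {"x":0.048,"y":-0.013,"z":0,"ax":0,"ay":0,"az":-0.1,"hand":100},
    {"x":0.096,"y":-0.027,"z":0,"ax":0,"ay":0,"az":-0.2,"hand":100},
    {"x":0.145,"y":-0.042,"z":0,"ax":0,"ay":0,"az":-0.33,"hand":100},
    {"x":0.187,"y":-0.063,"z":0,"ax":0,"ay":0,"az":-0.337,"hand":100},
    {"x":0.187,"y":-0.063,"z":0,"ax":0,"ay":0,"az":-0.337,"hand":100}
  ]
}}

```text
t: 15.95
tool_pos: [0.5997, 0.278, 0.3435]
orientation: [-2.216, -2.226, -0.0]
force: [0.0, -0.2, 0.3]
opening: 0.0932
gripper_force: 0.0
```

Run:
```python
from h import *
s=read_state();M=R.from_rotvec(s['orientation']).as_matrix();p=s['tool_pos']
print(p,np.degrees(np.arctan2(M[1,1],M[0,1])),M.T@(np.array([.5984,.273,.233])-p))
pc,d=read_camera("side"); P=cloud('side',d);cv2.imwrite("pics/side3.png",pc[140:400,150:550])
W=P[205:300,290:380].reshape(-1,3);W=W[(W[:,0]>.55)&(W[:,0]<.65)&(W[:,1]>.03)&(W[:,1]<.12)];print('sq top',np.percentile(W[:,2],[90,95,98]))
```

```text
[0.59970438 0.2779725  0.34350674] 0.240721135898755 [-0.00505046 -0.0012873   0.1105034 ]
sq top [0.0963363  0.09998118 0.10126399]
```

View pics/side3.png

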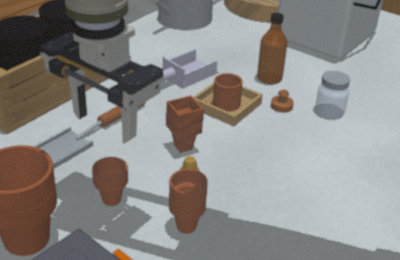

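The squares are nested at (184,123), with the rim at about 100 mm, and the round pair stands at (188,200). The gripper is over the last round pot at (110,180).

Call:
{"op": "carry_out", "data": {
  "targets": [
    {"x":-0.004,"y":-0.001,"z":0.04,"ax":0,"ay":0,"az":0,"hand":100},
    {"x":-0.004,"y":-0.001,"z":0.09,"ax":0,"ay":0,"az":0,"hand":100},
    {"x":-0.004,"y":-0.001,"z":0.109,"ax":0,"ay":0,"az":0,"hand":100},
    {"x":-0.004,"y":-0.001,"z":0.109,"ax":0,"ay":0,"az":0,"hand":100},
    {"x":-0.004,"y":-0.001,"z":0.109,"ax":0,"ay":0,"az":0,"hand":100}
  ]
}}

```text
t: 16.62
tool_pos: [0.6008, 0.2707, 0.2373]
orientation: [2.221, 2.22, 0.005]
force: [0.8, 0.4, 0.5]
opening: 0.0931
gripper_force: 0.0
```

Now correct by x +0.002, y −0.002 and z +0.002, and grip.

Call:
{"op": "carry_out", "data": {
  "newtons": 20,
  "targets": [
    {"x":0.002,"y":-0.002,"z":0.002,"ax":0,"ay":0,"az":0,"hand":100},
    {"x":0.002,"y":-0.002,"z":0.002,"ax":0,"ay":0,"az":0,"hand":100},
    {"x":0.002,"y":-0.002,"z":0.002,"ax":0,"ay":0,"az":0,"hand":50},
    {"x":0.002,"y":-0.002,"z":0.002,"ax":0,"ay":0,"az":0,"hand":50},
    {"x":0.002,"y":-0.002,"z":0.002,"ax":0,"ay":0,"az":0,"hand":50},
    {"x":0.002,"y":-0.002,"z":0.002,"ax":0,"ay":0,"az":0,"hand":50},
    {"x":0.002,"y":-0.002,"z":0.002,"ax":0,"ay":0,"az":0,"hand":50}
  ]
}}

```text
t: 17.5
tool_pos: [0.5978, 0.2727, 0.2328]
orientation: [2.221, 2.221, 0.0]
force: [1.2, 0.2, -0.6]
opening: 0.0606
gripper_force: 19.9
```

Call:
{"op": "carry_out", "data": {
  "targets": [
    {"x":0,"y":0,"z":-0.05,"ax":0,"ay":0,"az":0,"hand":50},
    {"x":0,"y":0,"z":-0.1,"ax":0,"ay":0,"az":0,"hand":50},
    {"x":-0.01,"y":-0.04,"z":-0.13,"ax":0,"ay":0,"az":0,"hand":50},
    {"x":-0.02,"y":-0.09,"z":-0.13,"ax":0,"ay":0,"az":0,"hand":50},
    {"x":-0.034,"y":-0.138,"z":-0.13,"ax":0,"ay":0,"az":0,"hand":50},
    {"x":-0.034,"y":-0.138,"z":-0.13,"ax":0,"ay":0,"az":0,"hand":50},
    {"x":-0.034,"y":-0.138,"z":-0.13,"ax":0,"ay":0,"az":0,"hand":50}
  ]
}}

```text
t: 18.38
tool_pos: [0.4599, 0.2388, 0.3632]
orientation: [2.221, 2.221, 0.002]
force: [0.7, 0.1, -1.0]
opening: 0.0603
gripper_force: 19.9
```

Call:
{"op": "carry_out", "data": {
  "targets": [
    {"x":0,"y":0,"z":0.03,"ax":0,"ay":0,"az":0,"hand":50},
    {"x":0,"y":0,"z":0.05,"ax":0,"ay":0,"az":0,"hand":50},
    {"x":0,"y":0,"z":0.062,"ax":0,"ay":0,"az":0,"hand":50},
    {"x":0,"y":0,"z":0.069,"ax":0,"ay":0,"az":0,"hand":50},
    {"x":0,"y":0,"z":0.073,"ax":0,"ay":0,"az":0,"hand":50},
    {"x":0,"y":0,"z":0.073,"ax":0,"ay":0,"az":0,"hand":50},
    {"x":0,"y":0,"z":0.073,"ax":0,"ay":0,"az":0,"hand":50}
  ]
}}

```text
t: 19.25
tool_pos: [0.4599, 0.2388, 0.2905]
orientation: [2.221, 2.221, 0.002]
force: [0.0, 0.0, -1.7]
opening: 0.0603
gripper_force: 19.9
```

Call:
{"op": "carry_out", "data": {
  "targets": [
    {"x":0,"y":0,"z":0.0015,"ax":0,"ay":0,"az":0,"hand":50},
    {"x":0,"y":0,"z":0.0015,"ax":0,"ay":0,"az":0,"hand":80},
    {"x":0,"y":0,"z":0.0015,"ax":0,"ay":0,"az":0,"hand":80},
    {"x":0,"y":0,"z":0.0015,"ax":0,"ay":0,"az":0,"hand":95},
    {"x":0,"y":0,"z":-0.04,"ax":0,"ay":0,"az":0,"hand":100},
    {"x":0,"y":0,"z":-0.09,"ax":0,"ay":0,"az":0,"hand":100},
    {"x":-0.06,"y":0,"z":-0.11,"ax":0,"ay":0,"az":0,"hand":100},
    {"x":-0.12,"y":0,"z":-0.11,"ax":0,"ay":0,"az":0,"hand":100}
  ]
}}

```text
t: 20.25
tool_pos: [0.46, 0.118, 0.4025]
orientation: [2.217, 2.222, 0.006]
force: [0.4, -1.0, 0.3]
opening: 0.0931
gripper_force: 0.0
```

Call:
{"op": "carry_out", "data": {
  "targets": [
    {"x":-0.06,"y":0,"z":0,"ax":0,"ay":0,"az":0,"hand":100},
    {"x":-0.12,"y":0,"z":0,"ax":0,"ay":0,"az":0,"hand":100},
    {"x":-0.18,"y":0,"z":0,"ax":0,"ay":0,"az":0,"hand":100},
    {"x":-0.24,"y":0,"z":0,"ax":0,"ay":0,"az":0,"hand":100},
    {"x":-0.24,"y":0,"z":0,"ax":0,"ay":0,"az":0,"hand":100},
    {"x":-0.24,"y":0,"z":0,"ax":0,"ay":0,"az":0,"hand":100}
  ]
}}

```text
t: 21.0
tool_pos: [0.4596, -0.1212, 0.3996]
orientation: [-2.222, -2.22, -0.001]
force: [0.2, 0.7, 0.5]
opening: 0.0929
gripper_force: 0.0
```

Run:
```python
from h import *
p,d=read_camera("top"); P=cloud('top',d)
for nm,uv,z in [('round',(236,315),.128),('square',(315,250),.1),('odd',(393,242),.066)]:
    u,v=uv; W=P[v-22:v+22,u-22:u+22].reshape(-1,3); T=W[(W[:,2]>z-.01)&(W[:,2]<z+.02)]
    c,r=cv2.minEnclosingCircle((T[:,:2]*1e4).astype(np.float32)); print(nm,len(T),np.array(c)/1e4,2*r/1e4,np.median(T[:,2]))
p,d=read_camera("side");cv2.imwrite("pics/side4.png",p[140:400,150:550])
```

```text
round 216 [0.45966577 0.23902285] 0.060794219970703126 0.127058624668401
square 215 [0.59648594 0.07691089] 0.07193467407226563 0.09863771797266274
odd 222 [ 0.61788389 -0.0963381 ] 0.060911590576171876 0.06449279135128372
```

View pics/side4.png

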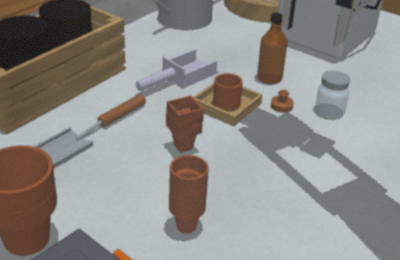

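Both stacks are home and upright, at (188,193) and (184,123), with rims near 128 and 100 mm. The straight pot stands in the flat at (228,92).

```bash
python3 -c "
from plant import robot
print(robot.close_job())"
```

```text
the job is handed in; nothing more can be done
None
```

I handed the job in at about 21 s: the three round pots are nested in one upright stack, the two square ones in another, and the straight-sided pot stands upright near the centre of the flat; the final check measured the pot positions and rim heights as expected, but I did not re-measure the bystanders, and no verdict came back.

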